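# Slide a wooden blank along the fence into the print nest

## Robot

A 6-joint arm with a two-finger parallel gripper is mounted at the origin on the work surface. World frame = base frame: x ahead of the robot, y to its left, z up, the work surface at z = 0. Lengths are in m, angles in rad, forces in N, time in s.
With the tool pointing down it reaches from about 0.225 to 0.875 m from the base axis. Payload 3.4 kg.
Tool frame: the origin (TCP) lies at the very end of the fingers, on their centre line; the grasp point (between the pads) lies behind it (manip.grasp_offset is the z of the grasp point in the tool frame, in m); z points along the fingers, y is the line along which they close (so a half turn about z gives the same grasp; the last joint's range is limited). The gripper opens to 85 mm and grips with 20 to 120 N. Pads are 22 mm wide; open, the fingers measure 114 mm over their backs; the gripper's body (76 mm by 85 mm) begins 54 mm behind the grasp point. The pads swing forward as they close: fully open they stand 13 mm farther back than shut.
Start: joints at [1.126, 0.276, 1.505, -0, 1.361, -0.121], TCP at [0.183, 0.545, 0.231] pointing down, gripper open.
Joint ranges: [-2.89, 2.89], [-0.75, 2.08], [0.22, 2.7], [-1.18, 4.32], [0.11, 2.71], [-2.7, 2.7]. Speed limits (rad/s): [2.57, 2.57, 3.14, 3.14, 3.14, 3.14].

## Interface

Orientations are given as a unit quaternion [w, x, y, z].
In Python, from rig import manip gives the robot as it stands.
- The arm moves only by the shell command python3 -m pendant 'ROWS' [FORCE]. ROWS is JSON, a list of rows, each an object of numbers: "dx", "dy", "dz": the shift along the tool's x, y, z in m; "rx", "ry", "rz": the turn, a rotation vector about the tool's x, y, z in degrees; "hand": the finger opening in m, from 0 to 0.0854. In form: [{"dx": .., "dy": .., "dz": .., "rx": .., "ry": .., "rz": .., "hand": ..}, ...]. A call has 1 to 12 rows; each row shifts and turns the commanded pose from where the row before left it, along the tool's axes as they then stand; what a row does not reach is not made up. A row lasts 1/12 s, in which the tool goes at most 41.7 mm and 7.16 degrees, less where a joint would pass 70% of its speed; a pose out of reach is approached as far as the arm can. A call is refused whole if a number of a shift passes 0.0417 or a number of a turn 7.16, either way. A call with a gripper value outside its range is refused whole. The fingers move at their own pace and stop on an object; FORCE is the grip in N (left out, the last holds). Time passes only in rows, so rows that do not move let the fingers close. It gives the time, the measured TCP pose, the force, the opening and the grip force at its end, in the units of the state.
- manip.get_state(): the state, without advancing time (a new reading comes with each control period).
- manip.get_image(name): name is "side" or "top" or "wrist"; returns a dict with "frame" (480x640x3 uint8, red, green, blue), "fx", "fy", "cx", "cy" (pixels), "position" and "attitude" of the camera in the world; the wrist camera has in their place "mount" (4x4, takes a point from camera to tool coordinates, whose origin is the TCP and whose axes are the flange's). Camera axes: x right, y up, looking along -z (the intrinsics and any distortion apply to the point x, -y, -z); pixel columns grow to the right and rows downward; lengths in m; the calibration is good to about 2 mm. A picture is of the moment at which its call begins: read the wrist's pose just before it. There is no depth.
- manip.sign_off(): hands the job in; it is judged then, once.
The state is a dict: "clock": time; "qpos": joint angles; "qd": joint speeds; "effort": joint torques, N m; "position": TCP position; "ee_rot": TCP orientation; "contact_force": force on the tool from outside, world axes, zero at the start; "moment": the same for the moment, N m; "width": finger opening in m; "gripper_force": force on a finger pad.
Only numpy, scipy, OpenCV 4.12 (cv2) and the standard library are available. Lean on these libraries where they do the work, as an engineer would, in place of code of your own. Each camera call takes 0.05 s, during which the arm holds its last target. There are 200 camera calls.

## Task

Register the rectangular wooden blank for printing. Without picking it up, push it with the fingertips across the white board until its long side lies flat against the long guide rail, still short of the nest; then slide it along the rail into the corner nest until it is fully home, snug against both the rail and the end stop. Keep it flat on the board all the way, leave the round blank, the squeegee, the jar and the tape roll where they are, and finish with the hand clear.

Things in the scene. Friction and masses are not known exactly. Their poses are not given: they have to be found in the camera images.
- board: white print base board, fixed flat on the table, 340 mm (its x) by 480 mm (its y) by 18 mm thick. Origin: centre of its underside, z up. The dark metal strips on it all stand 10 mm above its top. Two grey hinge clamps, 46 mm high over the board, stand at its far edge (x above 120 mm) at y = -150 and +150 mm
- rail (a point): a point on the guide rail's working face, at the board's top surface: board x = 70, y = 0, z = 18 mm; axes as the board. The rail is a straight dark metal strip 22 mm wide, 10 mm high, along the board's y from -220 to +180 mm; its flat working face looks to -x
- stop (a point): a point on the end stop's working face, at the board's top surface: board x = 45, y = 160, z = 18 mm; axes as the board. The stop is a 10 mm high dark metal strip at right angles to the rail, from the rail back to x = 0; its flat face looks to -y
- keeper (a point): rounded free end of the short keeper strip, at the board's top surface: board x = 8.5, y = 122.5, z = 18 mm; axes as the board. The strip is 15 mm wide, 10 mm high, parallel to the rail, from here to the stop. Rail, stop and keeper form the nest: a slot 54 mm wide, open towards -y
- nest (a point): point on the board's top surface where the centre of the rectangular blank's underside comes when it is fully home in the corner (25 mm from the rail face, 40 mm from the stop face, on the board at x = 45, y = 120, z = 18 mm); same axes as the board: +x towards the rail, +y along the rail towards the end stop, z up
- blank: rectangular light-wood blank, 50 mm (its x) by 80 mm (its y) by 12 mm thick, about 35 g, lying loose on the board with its long side within about 35 degrees of the rail's direction; either long side may go to the rail. Origin: centre of its underside; z up
- coaster: round light-wood blank, 80 mm across, 12 mm thick, loose on the board; a bystander. Origin: centre of its underside
- squeegee: print squeegee lying flat on the table left of the board, dark wooden grip with a black rubber blade, 220 mm (its y) by 111 mm by 26 mm high; a bystander. Origin: under the grip's middle
- jar: closed grey ink jar with a white lid, 84 mm across, 85 mm high, right of the board; a bystander. Origin: centre of its underside
- tape: roll of brown paper tape lying flat on the table right of the board, 104 mm across, 24 mm high; a bystander. Origin: centre of its underside
There are look-alikes about, which are no part of the job. Leave any black or grey look-alike of the blank alone.

How it is judged:
By the outcome, as a careful person would: the job done as asked, in the order asked, and still so for the second after the job is handed in, with the robot touching nothing.
It also fails if it takes over 61 s, if anything falls off the work surface, if the arm or the gripper's body presses on something with over 40 N, if the wrist force passes 120 N, or if a joint passes its speed limit or range.

## Working session

There is one attempt and no reset: what is moved stays moved. The work goes in short steps, Python scripts to look and compute and a shell command to move; the robot and the scene stay as the last step left them, time stands still between calls to the robot, and variables do not carry over. Pictures are saved under pics/ and viewed, at most 11 in all, crops included, and the job is handed in when it is done.

```bash
mkdir -p pics; ls
python3 - <<'E'
from rig import manip
import cv2
s=manip.get_state();print(s, manip.grasp_offset)
for n in ("top","side"):
    i=manip.get_image(n);cv2.imwrite(f"pics/{n}0.png",i["frame"][:,:,::-1])
    print(n,{k:v for k,v in i.items() if k!="frame"})
E
```

```text
pics
{'clock': 0.0, 'qpos': array([ 1.12605017e+00,  2.76625959e-01,  1.50615914e+00,  3.01763978e-06,
        1.36071249e+00, -1.21011190e-01]), 'qd': array([-2.17976410e-04,  1.58366697e-04,  8.80456262e-05, -9.96362832e-04,
       -1.05082424e-03,  4.35236652e-05]), 'effort': array([ 7.75609369e-04, -4.16756237e+01, -2.45808184e+01,  1.22787907e-05,
        1.06704500e-02, -3.33018068e-05]), 'position': array([0.18268774, 0.54463339, 0.23041171]), 'ee_rot': array([-2.67269723e-04,  1.61161796e-01,  9.86927540e-01, -9.14198252e-04]), 'contact_force': array([0.06786586, 0.41125873, 0.08592964]), 'moment': array([-0.00086352, -0.04450531,  0.02486546]), 'gripper_force': 0.0, 'width': 0.08531305679926991} -0.0187
top {'fx': 438.58492492975364, 'fy': 438.58492492975364, 'cx': 329.56504389684204, 'cy': 242.0746512761048, 'position': array([ 0.33008687, -0.01578091,  1.14217729]), 'attitude': array([-0.70307014, -0.04767887,  0.0454157 ,  0.70806533])}
side {'fx': 587.2256416410535, 'fy': 587.2256416410535, 'cx': 319.02896986408376, 'cy': 241.11806320151092, 'position': array([-0.03643942, -0.9668154 ,  0.97709914]), 'attitude': array([ 0.88056381,  0.40296952, -0.10730029, -0.22518791])}
```

View pics/top0.png

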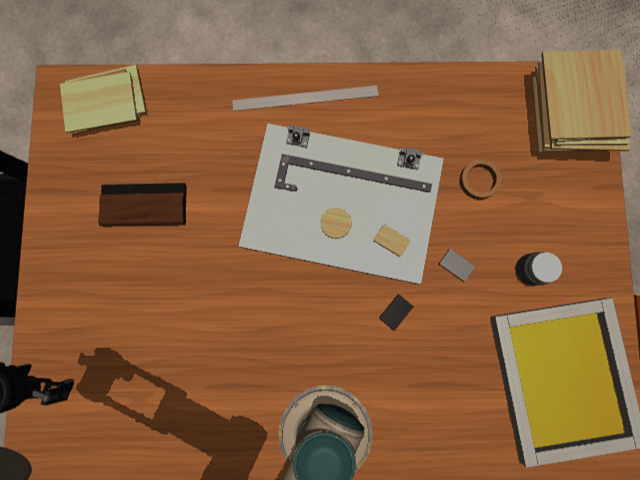

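View pics/side0.png

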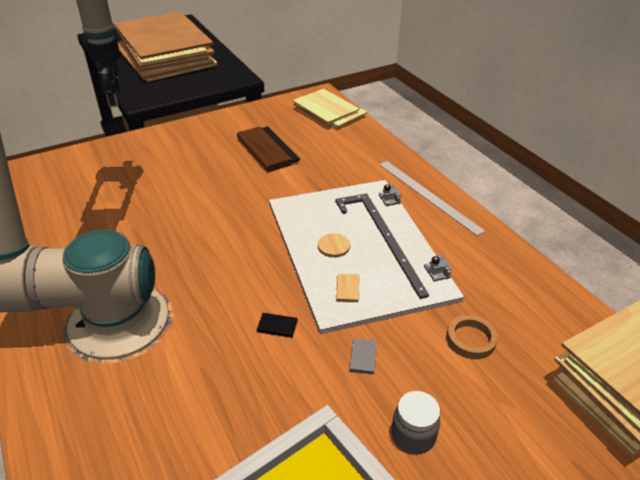

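The top view shows the rectangular light-wood blank at (391,240). Things that could be mistaken for it are the round blank (336,222), the grey block (457,265), the black block (397,312) and the wood stacks (100,100) and (585,100). By its description the blank is the one at (391,240), on the board. The rail runs from (285,160) to (431,188), with the nest at its left end. I'll measure these and check the choice in a crop.

```bash
cat > h.py <<'E'
import numpy as np, cv2
from rig import manip
from scipy.spatial.transform import Rotation as R
def cam(n):
    i=manip.get_image(n); 
    w,x,y,z=i["attitude"]; i["R"]=R.from_quat([x,y,z,w]).as_matrix(); return i
def ray(i,uv,z):
    uv=np.atleast_2d(uv).astype(float)
    d=np.c_[(uv[:,0]-i["cx"])/i["fx"],-(uv[:,1]-i["cy"])/i["fy"],-np.ones(len(uv))]@i["R"].T
    return i["position"]+d*((z-i["position"][2])/d[:,2])[:,None]
def proj(i,p):
    c=(np.atleast_2d(p)-i["position"])@i["R"]
    return np.c_[i["cx"]+i["fx"]*c[:,0]/-c[:,2], i["cy"]-i["fy"]*c[:,1]/-c[:,2]]
def big(m,pt=None):
    cs,_=cv2.findContours(m.astype(np.uint8)*255,cv2.RETR_EXTERNAL,cv2.CHAIN_APPROX_NONE)
    return max(cs,key=cv2.contourArea)
def hsv(i): return cv2.cvtColor(i["frame"],cv2.COLOR_RGB2HSV).astype(int)
def woods(i,boardpoly):
    """wood contours inside the board polygon (pixels)"""
    h=hsv(i); m=((h[...,0]>8)&(h[...,0]<30)&(h[...,1]>60)&(h[...,2]>90)).astype(np.uint8)
    k=np.zeros_like(m); cv2.fillPoly(k,[boardpoly.astype(np.int32)],1)
    k=cv2.erode(k,np.ones((7,7))); cs,_=cv2.findContours((m&k)*255,cv2.RETR_EXTERNAL,cv2.CHAIN_APPROX_NONE)
    return [c for c in cs if cv2.contourArea(c)>150]
E
python3 - <<'E'
from h import *
for n in ("top","side"):
    i=cam(n); h=hsv(i)
    m=(h[...,1]<45)&(h[...,2]>150)
    c=None
    cs,_=cv2.findContours(m.astype(np.uint8)*255,cv2.RETR_EXTERNAL,cv2.CHAIN_APPROX_NONE)
    ref=(335,200) if n=="top" else (370,240)
    cs=[c for c in cs if cv2.contourArea(c)>5000]; c=[c for c in cs if cv2.pointPolygonTest(c,ref,False)>0]
    print(n,len(cs),[cv2.boundingRect(k) for k in cs])
    hull=cv2.convexHull(c[0]); q=cv2.approxPolyN(hull,4)[0].astype(float)
    w=ray(i,q,.018); print("corners",q.tolist(),w[:,:2].round(4).tolist(),np.linalg.norm(w-np.roll(w,-1,0),axis=1).round(3))
    for k in woods(i,q):
        W=ray(i,k[:,0],.030)[:,:2]; r=cv2.minAreaRect((W*1000).astype(np.float32)); print("wood",r,cv2.boundingRect(k))
    if n=="top": cv2.imwrite("pics/crop.png",cv2.resize(i["frame"][110:295,230:450,::-1],None,fx=3,fy=3,interpolation=cv2.INTER_CUBIC))
E
```

```text
top 1 [(239, 124, 204, 159)]
corners [[443.0, 158.0], [421.0, 283.0], [238.0, 245.0], [267.0, 123.0]] [[0.7016, -0.3149], [0.372, -0.2453], [0.4732, 0.2241], [0.8026, 0.153]] [0.337 0.48  0.337 0.479]
wood ((481.74945068359375, -171.19651794433594), (79.75699615478516, 50.318145751953125), 57.994014739990234) (374, 225, 36, 31)
wood ((528.3367309570312, -29.614166259765625), (77.24854278564453, 75.72372436523438), 89.57794952392578) (321, 208, 31, 30)
side 1 [(270, 181, 193, 148)]
corners [[463.0, 297.0], [319.0, 329.0], [269.0, 200.0], [385.0, 180.0]] [[0.7011, -0.3186], [0.3694, -0.2459], [0.4714, 0.2208], [0.8031, 0.1503]] [0.34  0.478 0.339 0.48 ]
wood ((480.13787841796875, -176.59011840820312), (88.28166198730469, 49.754119873046875), 58.232601165771484) (336, 274, 23, 28)
wood ((527.3539428710938, -33.78044128417969), (86.28719329833984, 76.72419738769531), 61.18962097167969) (318, 233, 32, 24)
```

View pics/crop.png

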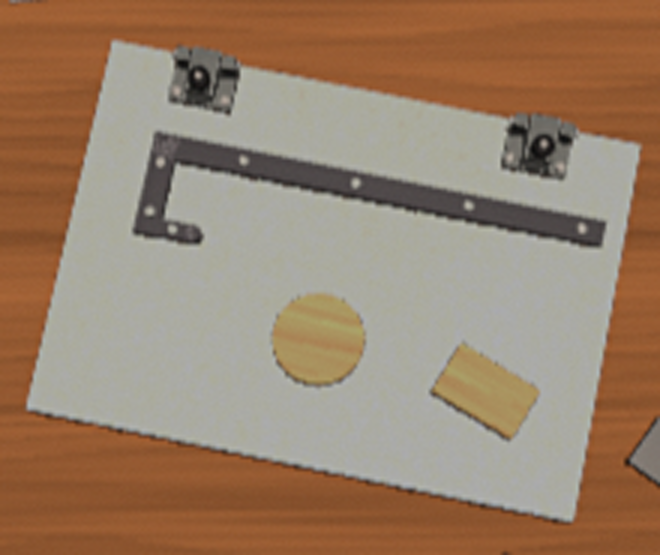

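The crop confirms it: the rectangular light-wood blank is at crop (485,390), clear of the round one at (318,340). I'll turn to match the blank and travel to the side of it away from the rail.

```bash
cat >> h.py <<'E'
C=np.array([.5868,-.0470]); PSI=np.deg2rad(-12.17)   # board origin, yaw
EX=np.array([np.cos(PSI),np.sin(PSI)]); EY=np.array([-EX[1],EX[0]])
def toB(p): d=np.asarray(p)[...,:2]-C; return np.stack([d@EX,d@EY],-1)
def toW(b): return C+b[0]*EX+b[1]*EY
def go(bx,by,z,yrel=None):
    """print tool-axis shifts from here to board (bx,by) m, world z; yrel = wanted angle of tool y vs board y, deg"""
    s=manip.get_state(); w,x,y,q=s["ee_rot"]; M=R.from_quat([x,y,q,w]).as_matrix()
    d=np.r_[toW((bx,by)),z]-s["position"]; a=np.degrees(np.arctan2(M[1,1],M[0,1])-PSI)-90
    print("t",s["clock"],"B",toB(s["position"]).round(4),"z",s["position"][2].round(4),"yrel",a.round(2),"tilt",M[2,2].round(5))
    print("tool d mm",(M.T@d*1000).round(1),"rz",None if yrel is None else round(a-yrel,2),"F",s["contact_force"].round(1),"w",s["width"].round(4))
    print("tool axes in board: x",(M[:2,0]@np.c_[EX,EY]).round(3),"y",(M[:2,1]@np.c_[EX,EY]).round(3))
def blank():
    i=cam("top"); q=np.array([np.r_[toW((a*.17,b*.24)),.018] for a,b in((1,1),(1,-1),(-1,-1),(-1,1))])
    i["position"]=i["position"]+np.r_[-.0005,-.0012,0]
    for k in woods(i,proj(i,q)):
        W=toB(ray(i,k[:,0],.030)[:,:2]); r=cv2.minAreaRect((W*1000).astype(np.float32)); print("wood B mm",np.round(r[0],1),np.round(r[1],1),round(r[2],1))
    return i
E
python3 -m pendant '[{"rz":6.75,"hand":0.04},{"rz":6.75},{"dx":-0.0242,"dy":-0.0187,"dz":0.0054},{"dx":-0.0242,"dy":-0.0187,"dz":0.0054},{"dx":-0.0242,"dy":-0.0187,"dz":0.0054},{"dx":-0.0242,"dy":-0.0187,"dz":0.0054},{"dx":-0.0242,"dy":-0.0187,"dz":0.0054},{"dx":-0.0242,"dy":-0.0187,"dz":0.0054},{"dx":-0.0242,"dy":-0.0187,"dz":0.0054},{"dx":-0.0242,"dy":-0.0187,"dz":0.0054},{"dx":-0.0242,"dy":-0.0187,"dz":0.0054},{"dx":-0.0242,"dy":-0.0187,"dz":0.0054}]' 20
python3 -m pendant '[{"dx":-0.0242,"dy":-0.0187,"dz":0.0054},{"dx":-0.0242,"dy":-0.0187,"dz":0.0054},{"dx":-0.0242,"dy":-0.0187,"dz":0.0054},{"dx":-0.0242,"dy":-0.0187,"dz":0.0054},{"dx":-0.0242,"dy":-0.0187,"dz":0.0054},{"dx":-0.0242,"dy":-0.0187,"dz":0.0054},{"dx":-0.0242,"dy":-0.0187,"dz":0.0054},{"dx":-0.0242,"dy":-0.0187,"dz":0.0054},{"dx":-0.0242,"dy":-0.0187,"dz":0.0054},{"dx":-0.0242,"dy":-0.0187,"dz":0.0054},{"dx":-0.0242,"dy":-0.0187,"dz":0.0054},{}]'
python3 - <<'E'
from h import *
blank()
b=toB((.4385-.0005,-.1442-.0012)); go(b[0],b[1],.021,-20)
E
```

```text
wood B mm [ -76.7 -144.8] [79.7 50.4] 70.1
wood B mm [-61.1   3.4] [75.7 77.2] 11.7
t 0.25 B [-0.5196  0.4935] z 0.2309 yrel -6.38 tilt -1.0invalid input
invalid input
Traceback (most recent call last):
  File "h.py", line 33, in go
    print("tool d mm",(M.T@d*1000).round(1),"rz",None if yrel is None else round(a-yrel,2),"F",s["contact_force"].round(1),"w",s["width"].round(4))
                                                                                                                               ^^^^^^^^^^^^^^^^
AttributeError: 'float' object has no attribute 'round'
```

```bash
sed -i 's/s\["width"\].round(4)/round(s["width"],4)/' h.py
python3 -m pendant '[{"dx":0,"dy":0,"dz":0,"rx":0,"ry":0,"rz":6.75,"hand":0.04},{"dx":0,"dy":0,"dz":0,"rx":0,"ry":0,"rz":6.75,"hand":0.04}]' 20
python3 -m pendant '[{"rz":0,"hand":0.04}]'
```

```text
clock: 0.42
position: [0.1829, 0.5451, 0.2311]
ee_rot: [-0.0, 0.279, 0.96, -0.0]
contact_force: [0.5, -0.4, 0.5]
width: 0.0639
gripper_force: 0.0invalid input
```

Each row needs all seven fields.

```bash
python3 -m pendant '[{"dx":-0.0242,"dy":-0.0187,"dz":0.0054,"rx":0,"ry":0,"rz":0,"hand":0.04},{"dx":-0.0242,"dy":-0.0187,"dz":0.0054,"rx":0,"ry":0,"rz":0,"hand":0.04},{"dx":-0.0242,"dy":-0.0187,"dz":0.0054,"rx":0,"ry":0,"rz":0,"hand":0.04},{"dx":-0.0242,"dy":-0.0187,"dz":0.0054,"rx":0,"ry":0,"rz":0,"hand":0.04},{"dx":-0.0242,"dy":-0.0187,"dz":0.0054,"rx":0,"ry":0,"rz":0,"hand":0.04},{"dx":-0.0242,"dy":-0.0187,"dz":0.0054,"rx":0,"ry":0,"rz":0,"hand":0.04},{"dx":-0.0242,"dy":-0.0187,"dz":0.0054,"rx":0,"ry":0,"rz":0,"hand":0.04},{"dx":-0.0242,"dy":-0.0187,"dz":0.0054,"rx":0,"ry":0,"rz":0,"hand":0.04},{"dx":-0.0242,"dy":-0.0187,"dz":0.0054,"rx":0,"ry":0,"rz":0,"hand":0.04},{"dx":-0.0242,"dy":-0.0187,"dz":0.0054,"rx":0,"ry":0,"rz":0,"hand":0.04},{"dx":-0.0242,"dy":-0.0187,"dz":0.0054,"rx":0,"ry":0,"rz":0,"hand":0.04},{"dx":-0.0242,"dy":-0.0187,"dz":0.0054,"rx":0,"ry":0,"rz":0,"hand":0.04}]'
python3 -m pendant '[{"dx":-0.0242,"dy":-0.0187,"dz":0.0054,"rx":0,"ry":0,"rz":0,"hand":0.04},{"dx":-0.0242,"dy":-0.0187,"dz":0.0054,"rx":0,"ry":0,"rz":0,"hand":0.04},{"dx":-0.0242,"dy":-0.0187,"dz":0.0054,"rx":0,"ry":0,"rz":0,"hand":0.04},{"dx":-0.0242,"dy":-0.0187,"dz":0.0054,"rx":0,"ry":0,"rz":0,"hand":0.04},{"dx":-0.0242,"dy":-0.0187,"dz":0.0054,"rx":0,"ry":0,"rz":0,"hand":0.04},{"dx":-0.0242,"dy":-0.0187,"dz":0.0054,"rx":0,"ry":0,"rz":0,"hand":0.04},{"dx":-0.0242,"dy":-0.0187,"dz":0.0054,"rx":0,"ry":0,"rz":0,"hand":0.04},{"dx":-0.0242,"dy":-0.0187,"dz":0.0054,"rx":0,"ry":0,"rz":0,"hand":0.04},{"dx":-0.0242,"dy":-0.0187,"dz":0.0054,"rx":0,"ry":0,"rz":0,"hand":0.04},{"dx":-0.0242,"dy":-0.0187,"dz":0.0054,"rx":0,"ry":0,"rz":0,"hand":0.04},{"dx":-0.0242,"dy":-0.0187,"dz":0.0054,"rx":0,"ry":0,"rz":0,"hand":0.04},{"dx":0,"dy":0,"dz":0,"rx":0,"ry":0,"rz":0,"hand":0.04}]'
python3 - <<'E'
from h import *
b=toB((.4385-.0005,-.1442-.0012)); go(b[0],b[1],.021,-20)
E
```

```text
clock: 1.42
position: [0.3102, 0.1995, 0.1664]
ee_rot: [0.0, 0.276, 0.961, 0.0]
contact_force: [1.3, 0.7, 0.1]
width: 0.04
gripper_force: 0.0
clock: 2.42
position: [0.4295, -0.1198, 0.1067]
ee_rot: [0.002, 0.278, 0.961, -0.001]
contact_force: [0.6, -0.7, 0.5]
width: 0.0402
gripper_force: 0.0
t 2.4167 B [-0.1385 -0.1044] z 0.1067 yrel -20.08 tilt -0.99999
tool d mm [-20.5 -17.   85.8] rz -0.08 F [ 0.6 -0.7  0.5] w 0.0402
tool axes in board: x [-0.939  0.343] y [0.343 0.939]
```

```bash
python3 -m pendant '[{"dx":-0.010,"dy":-0.0085,"dz":0,"rx":0,"ry":0,"rz":0,"hand":0.04},{"dx":-0.010,"dy":-0.0085,"dz":0,"rx":0,"ry":0,"rz":0,"hand":0.04},{"dx":0,"dy":0,"dz":0.02,"rx":0,"ry":0,"rz":0,"hand":0.04},{"dx":0,"dy":0,"dz":0.02,"rx":0,"ry":0,"rz":0,"hand":0.04},{"dx":0,"dy":0,"dz":0.02,"rx":0,"ry":0,"rz":0,"hand":0.04},{"dx":0,"dy":0,"dz":0.014,"rx":0,"ry":0,"rz":0,"hand":0.04},{"dx":0,"dy":0,"dz":0.007,"rx":0,"ry":0,"rz":0,"hand":0.04},{"dx":0,"dy":0,"dz":0.003,"rx":0,"ry":0,"rz":0,"hand":0.04},{"dx":0,"dy":0,"dz":0,"rx":0,"ry":0,"rz":0,"hand":0.04}]'
python3 - <<'E'
from h import *
b=toB((.4385-.0005,-.1442-.0012)); go(b[0],b[1],.021,-20)
i=cam("side"); cv2.imwrite("pics/s1.png",cv2.resize(i["frame"][190:340,240:440,::-1],None,fx=4,fy=4,interpolation=cv2.INTER_CUBIC))
E
```

```text
clock: 3.17
position: [0.4345, -0.1397, 0.023]
ee_rot: [-0.0, 0.276, 0.961, 0.0]
contact_force: [-0.1, 0.3, 0.8]
width: 0.0399
gripper_force: 0.0
t 3.1667 B [-0.1294 -0.1227] z 0.023 yrel -19.85 tilt -1.0
tool d mm [-6. -3.  2.] rz 0.15 F [-0.1  0.3  0.8] w 0.0399
tool axes in board: x [-0.941  0.339] y [0.339 0.941]
```

View pics/s1.png

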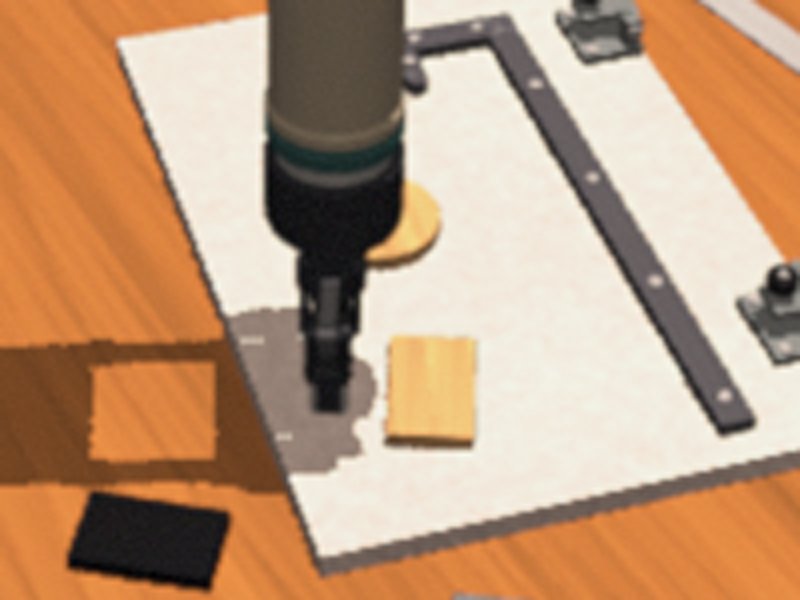

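The fingertips, at crop (330,405), are behind the blank's long side, about 20 mm away and just above the board. I'll close the gap, then push while turning it parallel to the rail.

```bash
python3 -m pendant '[{"dx":-0.007,"dy":-0.001,"dz":0.001,"rx":0,"ry":0,"rz":0,"hand":0.04},{"dx":-0.007,"dy":-0.001,"dz":0.001,"rx":0,"ry":0,"rz":0,"hand":0.04},{"dx":-0.007,"dy":-0.001,"dz":0,"rx":0,"ry":0,"rz":0,"hand":0.04},{"dx":-0.004,"dy":0,"dz":0,"rx":0,"ry":0,"rz":0,"hand":0.04},{"dx":-0.0056,"dy":0.002,"dz":0,"rx":0,"ry":0,"rz":-2.5,"hand":0.04},{"dx":-0.0057,"dy":0.0018,"dz":0,"rx":0,"ry":0,"rz":-2.5,"hand":0.04},{"dx":-0.0058,"dy":0.0016,"dz":0,"rx":0,"ry":0,"rz":-2.5,"hand":0.04},{"dx":-0.0058,"dy":0.0013,"dz":0,"rx":0,"ry":0,"rz":-2.5,"hand":0.04},{"dx":-0.0059,"dy":0.001,"dz":0,"rx":0,"ry":0,"rz":-2.5,"hand":0.04},{"dx":-0.006,"dy":0.0008,"dz":0,"rx":0,"ry":0,"rz":-2.5,"hand":0.04},{"dx":-0.006,"dy":0.0005,"dz":0,"rx":0,"ry":0,"rz":-2.5,"hand":0.04},{"dx":-0.006,"dy":0.0003,"dz":0,"rx":0,"ry":0,"rz":-2.5,"hand":0.04}]'
python3 - <<'E'
from h import *
go(.009,-.132,.021,0)
i=blank(); cv2.imwrite("pics/t2.png",cv2.resize(i["frame"][110:295,230:450,::-1],None,fx=3,fy=3,interpolation=cv2.INTER_CUBIC))
E
```

```text
clock: 4.22
position: [0.5015, -0.166, 0.0212]
ee_rot: [0.0, 0.104, 0.995, -0.0]
contact_force: [-0.2, 0.7, 0.3]
width: 0.0403
gripper_force: 0.3
t 4.2167 B [-0.0583 -0.1343] z 0.0212 yrel 0.23 tilt -1.0
tool d mm [-67.3   2.1   0.2] rz 0.23 F [-0.2  0.7  0.3] w 0.0403
tool axes in board: x [-1.    -0.004] y [-0.004  1.   ]
wood B mm [-61.1   3.4] [75.7 77.2] 11.7
wood B mm [ -70.9 -142.4] [171.8 182.3] 89.7
wood B mm [  42.9 -186.3] [108.2 103.6] 76.6
wood B mm [  74.7 -122.4] [22.1 86.3] 75.0
```

View pics/t2.png

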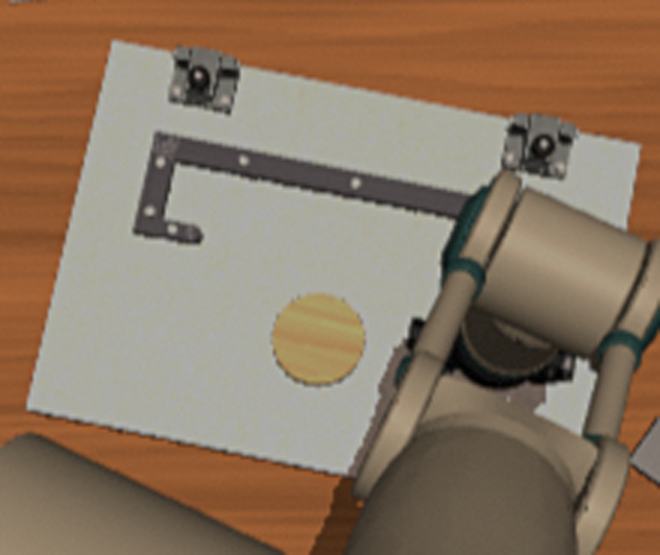

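The top view has the arm covering the blank. The coaster hasn't moved. I'll keep pushing and check with the side camera.

```bash
python3 -m pendant '[{"dx":-0.006,"dy":0,"dz":0,"rx":0,"ry":0,"rz":0.2,"hand":0.04},{"dx":-0.006,"dy":0,"dz":0,"rx":0,"ry":0,"rz":0,"hand":0.04},{"dx":-0.006,"dy":0,"dz":0,"rx":0,"ry":0,"rz":0,"hand":0.04},{"dx":-0.006,"dy":0,"dz":0,"rx":0,"ry":0,"rz":0,"hand":0.04},{"dx":-0.006,"dy":0,"dz":0,"rx":0,"ry":0,"rz":0,"hand":0.04},{"dx":-0.006,"dy":0,"dz":0,"rx":0,"ry":0,"rz":0,"hand":0.04},{"dx":-0.006,"dy":0,"dz":0,"rx":0,"ry":0,"rz":0,"hand":0.04},{"dx":-0.006,"dy":0,"dz":0,"rx":0,"ry":0,"rz":0,"hand":0.04},{"dx":-0.005,"dy":0,"dz":0,"rx":0,"ry":0,"rz":0,"hand":0.04},{"dx":-0.003,"dy":0,"dz":0,"rx":0,"ry":0,"rz":0,"hand":0.04},{"dx":0,"dy":0,"dz":0,"rx":0,"ry":0,"rz":0,"hand":0.04}]'
python3 - <<'E'
from h import *
go(.009,-.132,.021,0)
i=cam("side"); cv2.imwrite("pics/s2.png",cv2.resize(i["frame"][180:330,270:470,::-1],None,fx=4,fy=4,interpolation=cv2.INTER_CUBIC))
E
```

```text
clock: 5.18
position: [0.5566, -0.1778, 0.0211]
ee_rot: [0.001, 0.107, 0.994, -0.0]
contact_force: [-0.3, -0.8, -0.1]
width: 0.0398
gripper_force: 0.0
t 5.1833 B [-0.0019 -0.1342] z 0.0211 yrel -0.08 tilt -1.0
tool d mm [-10.9   2.2   0.1] rz -0.08 F [-0.3 -0.8 -0.1] w 0.0398
tool axes in board: x [-1.     0.001] y [0.001 1.   ]
```

View pics/s2.png

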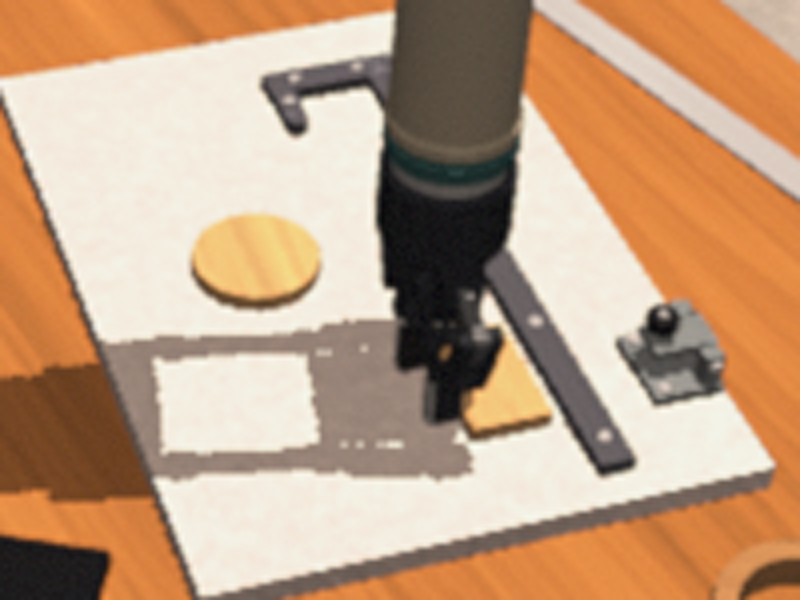

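The blank, around crop (510,385), is parallel to the rail with a gap of about 10 mm. I'll close it gently and watch the force.

```bash
python3 -m pendant '[{"dx":-0.003,"dy":0,"dz":0,"rx":0,"ry":0,"rz":0,"hand":0.04},{"dx":-0.003,"dy":0,"dz":0,"rx":0,"ry":0,"rz":0,"hand":0.04},{"dx":-0.002,"dy":0,"dz":0,"rx":0,"ry":0,"rz":0,"hand":0.04},{"dx":-0.001,"dy":0,"dz":0,"rx":0,"ry":0,"rz":0,"hand":0.04},{"dx":0,"dy":0,"dz":0,"rx":0,"ry":0,"rz":0,"hand":0.04}]'
python3 -m pendant '[{"dx":-0.001,"dy":0,"dz":0,"rx":0,"ry":0,"rz":0,"hand":0.04},{"dx":-0.001,"dy":0,"dz":0,"rx":0,"ry":0,"rz":0,"hand":0.04}]'
python3 -m pendant '[{"dx":-0.001,"dy":0,"dz":0,"rx":0,"ry":0,"rz":0,"hand":0.04}]'
python3 -c "
from h import *
go(.009,-.132,.021,0)"
```

```text
clock: 5.65
position: [0.5647, -0.1795, 0.0211]
ee_rot: [0.0, 0.107, 0.994, -0.0]
contact_force: [1.1, 0.4, -0.0]
width: 0.0401
gripper_force: 0.0
clock: 5.82
position: [0.5661, -0.1797, 0.0211]
ee_rot: [-0.0, 0.107, 0.994, 0.0]
contact_force: [-2.8, -0.4, -0.1]
width: 0.0399
gripper_force: 1.6
clock: 5.9
position: [0.5661, -0.1797, 0.021]
ee_rot: [-0.001, 0.107, 0.994, 0.0]
contact_force: [-4.4, 0.4, 4.0]
width: 0.0401
gripper_force: 2.2
t 5.9 B [ 0.0077 -0.1341] z 0.021 yrel -0.06 tilt -1.0
tool d mm [-1.3  2.1  0. ] rz -0.06 F [-4.4  0.4  4. ] w 0.0401
tool axes in board: x [-1.     0.001] y [0.001 1.   ]
```

The blank is on the rail, with 4 N of contact. I'll press once more, back off, lift clear and look.

```bash
python3 -m pendant '[{"dx":-0.001,"dy":0,"dz":0,"rx":0,"ry":0,"rz":0,"hand":0.04},{"dx":0,"dy":0,"dz":0,"rx":0,"ry":0,"rz":0,"hand":0.04}]'
python3 -m pendant '[{"dx":0.006,"dy":0,"dz":0,"rx":0,"ry":0,"rz":0,"hand":0.04},{"dx":0.02,"dy":0,"dz":0,"rx":0,"ry":0,"rz":0,"hand":0.04},{"dx":0.02,"dy":0,"dz":0,"rx":0,"ry":0,"rz":0,"hand":0.04},{"dx":0.02,"dy":0,"dz":-0.025,"rx":0,"ry":0,"rz":0,"hand":0.01},{"dx":0.02,"dy":0,"dz":-0.025,"rx":0,"ry":0,"rz":0,"hand":0.01},{"dx":0.02,"dy":0,"dz":-0.025,"rx":0,"ry":0,"rz":0,"hand":0.01},{"dx":0,"dy":0,"dz":0,"rx":0,"ry":0,"rz":0,"hand":0.01}]'
python3 - <<'E'
from h import *
go(.045,-.205,.10,90); print(manip.get_state()["qpos"].round(2))
i=cam("side"); cv2.imwrite("pics/s3.png",cv2.resize(i["frame"][180:330,270:470,::-1],None,fx=4,fy=4,interpolation=cv2.INTER_CUBIC))
E
```

```text
clock: 6.07
position: [0.5661, -0.1797, 0.021]
ee_rot: [-0.002, 0.107, 0.994, 0.0]
contact_force: [-5.8, 0.4, 4.5]
width: 0.04
gripper_force: 2.7
clock: 6.65
position: [0.4637, -0.1575, 0.0998]
ee_rot: [0.002, 0.107, 0.994, -0.001]
contact_force: [0.7, -0.4, 0.1]
width: 0.0102
gripper_force: 0.0
t 6.65 B [-0.0971 -0.134 ] z 0.0998 yrel -0.1 tilt -0.99999
tool d mm [-142.2  -70.8    0.6] rz -90.1 F [ 0.7 -0.4  0.1] w 0.0102
tool axes in board: x [-1.     0.002] y [0.002 1.   ]
[-0.47  0.26  1.89  0.    0.99 -1.83]
```

View pics/s3.png

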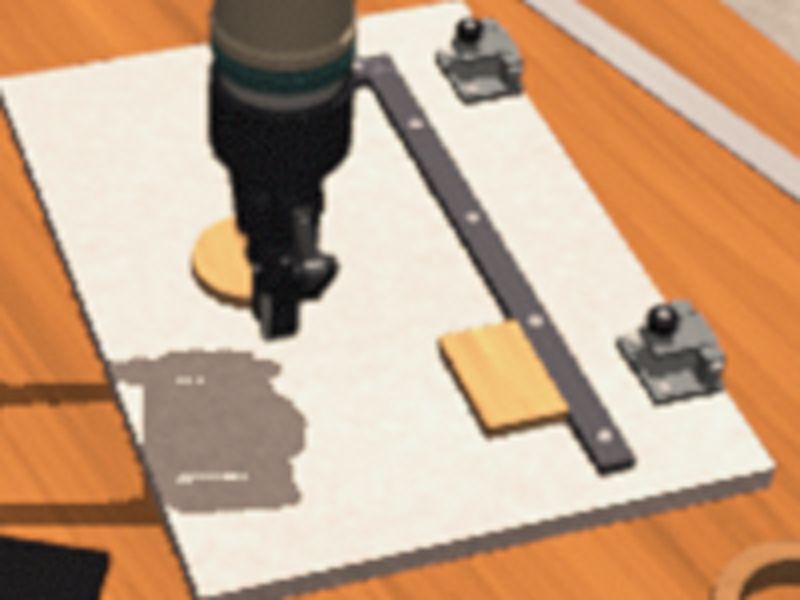

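The side view shows the blank's long side flat on the rail, at crop (505,380), well short of the nest. Next I'll go round to its free end and turn the hand 90° for the slide.

```bash
python3 -m pendant '[{"dx":-0.0237,"dy":-0.0118,"dz":0,"rx":0,"ry":0,"rz":0,"hand":0.01},{"dx":-0.0237,"dy":-0.0118,"dz":0,"rx":0,"ry":0,"rz":0,"hand":0.01},{"dx":-0.0237,"dy":-0.0118,"dz":0,"rx":0,"ry":0,"rz":0,"hand":0.01},{"dx":-0.0237,"dy":-0.0118,"dz":0,"rx":0,"ry":0,"rz":0,"hand":0.01},{"dx":-0.0237,"dy":-0.0118,"dz":0,"rx":0,"ry":0,"rz":0,"hand":0.01},{"dx":-0.0237,"dy":-0.0118,"dz":0,"rx":0,"ry":0,"rz":0,"hand":0.01},{"dx":0,"dy":0,"dz":0,"rx":0,"ry":0,"rz":7,"hand":0.01},{"dx":0,"dy":0,"dz":0,"rx":0,"ry":0,"rz":7,"hand":0.01},{"dx":0,"dy":0,"dz":0,"rx":0,"ry":0,"rz":7,"hand":0.01},{"dx":0,"dy":0,"dz":0,"rx":0,"ry":0,"rz":7,"hand":0.01},{"dx":0,"dy":0,"dz":0,"rx":0,"ry":0,"rz":7,"hand":0.01},{"dx":0,"dy":0,"dz":0,"rx":0,"ry":0,"rz":7,"hand":0.01}]'
python3 -m pendant '[{"dx":0,"dy":0,"dz":0,"rx":0,"ry":0,"rz":7,"hand":0.01},{"dx":0,"dy":0,"dz":0,"rx":0,"ry":0,"rz":7,"hand":0.01},{"dx":0,"dy":0,"dz":0,"rx":0,"ry":0,"rz":7,"hand":0.01},{"dx":0,"dy":0,"dz":0,"rx":0,"ry":0,"rz":7,"hand":0.01},{"dx":0,"dy":0,"dz":0,"rx":0,"ry":0,"rz":7,"hand":0.01},{"dx":0,"dy":0,"dz":0,"rx":0,"ry":0,"rz":7,"hand":0.01},{"dx":0,"dy":0,"dz":0,"rx":0,"ry":0,"rz":6,"hand":0.01},{"dx":0,"dy":0,"dz":0,"rx":0,"ry":0,"rz":0,"hand":0.01}]'
python3 -c "
from h import *
go(.044,-.205,.021,-90)"
```

```text
clock: 7.7
position: [0.5895, -0.2573, 0.0944]
ee_rot: [-0.0, 0.459, 0.889, 0.0]
contact_force: [0.7, 0.6, 1.0]
width: 0.01
gripper_force: 0.0
clock: 8.37
position: [0.5894, -0.2572, 0.0946]
ee_rot: [-0.0, 0.779, 0.627, 0.0]
contact_force: [0.2, 0.1, -0.2]
width: 0.0099
gripper_force: 0.0
t 8.3667 B [ 0.0469 -0.205 ] z 0.0946 yrel -90.18 tilt -1.0
tool d mm [-0.1 -2.9 73.6] rz -0.18 F [ 0.2  0.1 -0.2] w 0.0099
tool axes in board: x [0.003 1.   ] y [ 1.    -0.003]
```

```bash
python3 -m pendant '[{"dx":0,"dy":-0.0015,"dz":0.022,"rx":0,"ry":0,"rz":0,"hand":0.01},{"dx":0,"dy":-0.0015,"dz":0.022,"rx":0,"ry":0,"rz":0,"hand":0.01},{"dx":0,"dy":0,"dz":0.018,"rx":0,"ry":0,"rz":0,"hand":0.01},{"dx":0,"dy":0,"dz":0.008,"rx":0,"ry":0,"rz":0,"hand":0.01},{"dx":0,"dy":0,"dz":0.003,"rx":0,"ry":0,"rz":0,"hand":0.01},{"dx":0,"dy":0,"dz":0,"rx":0,"ry":0,"rz":0,"hand":0.01},{"dx":0.008,"dy":0,"dz":0,"rx":0,"ry":0,"rz":0,"hand":0.01},{"dx":0.006,"dy":0,"dz":0,"rx":0,"ry":0,"rz":0,"hand":0.01},{"dx":0.003,"dy":0,"dz":0,"rx":0,"ry":0,"rz":0,"hand":0.01},{"dx":0.003,"dy":0,"dz":0,"rx":0,"ry":0,"rz":0,"hand":0.01},{"dx":0.005,"dy":0,"dz":0,"rx":0,"ry":0,"rz":0,"hand":0.01},{"dx":0.006,"dy":0,"dz":0,"rx":0,"ry":0,"rz":0,"hand":0.01}]'
python3 -c "
from h import *
go(.044,.069,.021,-90)"
```

```text
clock: 9.37
position: [0.5927, -0.226, 0.0237]
ee_rot: [0.001, 0.779, 0.628, 0.0]
contact_force: [-0.2, -0.6, 0.6]
width: 0.0099
gripper_force: 0.3
t 9.3667 B [ 0.0436 -0.1738] z 0.0237 yrel -90.08 tilt -1.0
tool d mm [2.428e+02 1.000e-01 2.600e+00] rz -0.08 F [-0.2 -0.6  0.6] w 0.0099
tool axes in board: x [0.001 1.   ] y [ 1.    -0.001]
```

Contact made. I'll slide along the rail at about 7 mm per row.

```bash
python3 -m pendant '[{"dx":0.007,"dy":0,"dz":0.001,"rx":0,"ry":0,"rz":0,"hand":0.01},{"dx":0.007,"dy":0,"dz":0.001,"rx":0,"ry":0,"rz":0,"hand":0.01},{"dx":0.007,"dy":0,"dz":0,"rx":0,"ry":0,"rz":0,"hand":0.01},{"dx":0.007,"dy":0,"dz":0,"rx":0,"ry":0,"rz":0,"hand":0.01},{"dx":0.007,"dy":0,"dz":0,"rx":0,"ry":0,"rz":0,"hand":0.01},{"dx":0.007,"dy":0,"dz":0,"rx":0,"ry":0,"rz":0,"hand":0.01},{"dx":0.007,"dy":0,"dz":0,"rx":0,"ry":0,"rz":0,"hand":0.01},{"dx":0.007,"dy":0,"dz":0,"rx":0,"ry":0,"rz":0,"hand":0.01},{"dx":0.007,"dy":0,"dz":0,"rx":0,"ry":0,"rz":0,"hand":0.01},{"dx":0.007,"dy":0,"dz":0,"rx":0,"ry":0,"rz":0,"hand":0.01},{"dx":0.007,"dy":0,"dz":0,"rx":0,"ry":0,"rz":0,"hand":0.01},{"dx":0.004,"dy":0,"dz":0,"rx":0,"ry":0,"rz":0,"hand":0.01}]'
python3 - <<'E'
from h import *
go(.044,.069,.021,-90)
i=cam("side"); cv2.imwrite("pics/s4.png",cv2.resize(i["frame"][170:320,270:470,::-1],None,fx=4,fy=4,interpolation=cv2.INTER_CUBIC))
E
```

```text
clock: 10.37
position: [0.6097, -0.146, 0.0211]
ee_rot: [-0.0, 0.778, 0.628, 0.0]
contact_force: [0.0, -0.0, 0.2]
width: 0.0103
gripper_force: 0.1
t 10.3667 B [ 0.0432 -0.0919] z 0.0211 yrel -90.06 tilt -1.0
tool d mm [160.9   0.6   0.2] rz -0.06 F [ 0.  -0.   0.2] w 0.0103
tool axes in board: x [0.001 1.   ] y [ 1.    -0.001]
```

View pics/s4.png

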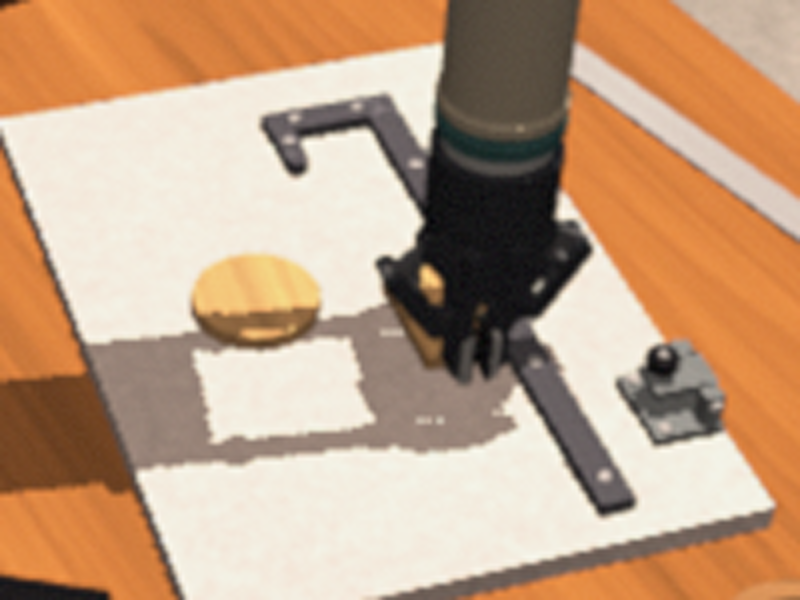

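The blank is sliding ahead of the tips, with its near corner at crop (430,360) and parallel to the rail. I'll continue with a slight bias toward the rail.

```bash
python3 -m pendant '[{"dx":0.007,"dy":0.0001,"dz":0,"rx":0,"ry":0,"rz":0,"hand":0.01},{"dx":0.007,"dy":0.0001,"dz":0,"rx":0,"ry":0,"rz":0,"hand":0.01},{"dx":0.007,"dy":0.0001,"dz":0,"rx":0,"ry":0,"rz":0,"hand":0.01},{"dx":0.007,"dy":0.0001,"dz":0,"rx":0,"ry":0,"rz":0,"hand":0.01},{"dx":0.007,"dy":0.0001,"dz":0,"rx":0,"ry":0,"rz":0,"hand":0.01},{"dx":0.007,"dy":0.0001,"dz":0,"rx":0,"ry":0,"rz":0,"hand":0.01},{"dx":0.007,"dy":0.0001,"dz":0,"rx":0,"ry":0,"rz":0,"hand":0.01},{"dx":0.007,"dy":0.0001,"dz":0,"rx":0,"ry":0,"rz":0,"hand":0.01},{"dx":0.007,"dy":0.0001,"dz":0,"rx":0,"ry":0,"rz":0,"hand":0.01},{"dx":0.007,"dy":0.0001,"dz":0,"rx":0,"ry":0,"rz":0,"hand":0.01},{"dx":0.007,"dy":0.0001,"dz":0,"rx":0,"ry":0,"rz":0,"hand":0.01},{"dx":0.004,"dy":0,"dz":0,"rx":0,"ry":0,"rz":0,"hand":0.01}]'
python3 - <<'E'
from h import *
go(.044,.069,.021,-90)
i=cam("side"); cv2.imwrite("pics/s5.png",cv2.resize(i["frame"][170:320,270:470,::-1],None,fx=4,fy=4,interpolation=cv2.INTER_CUBIC))
E
```

```text
clock: 11.42
position: [0.6281, -0.0669, 0.0211]
ee_rot: [-0.0, 0.778, 0.628, 0.0]
contact_force: [-1.0, 0.3, -0.6]
width: 0.0103
gripper_force: 0.3
t 11.4167 B [ 0.0446 -0.0107] z 0.0211 yrel -90.06 tilt -1.0
tool d mm [79.7 -0.7  0.1] rz -0.06 F [-1.   0.3 -0.6] w 0.0103
tool axes in board: x [0.001 1.   ] y [ 1.    -0.001]
```

View pics/s5.png

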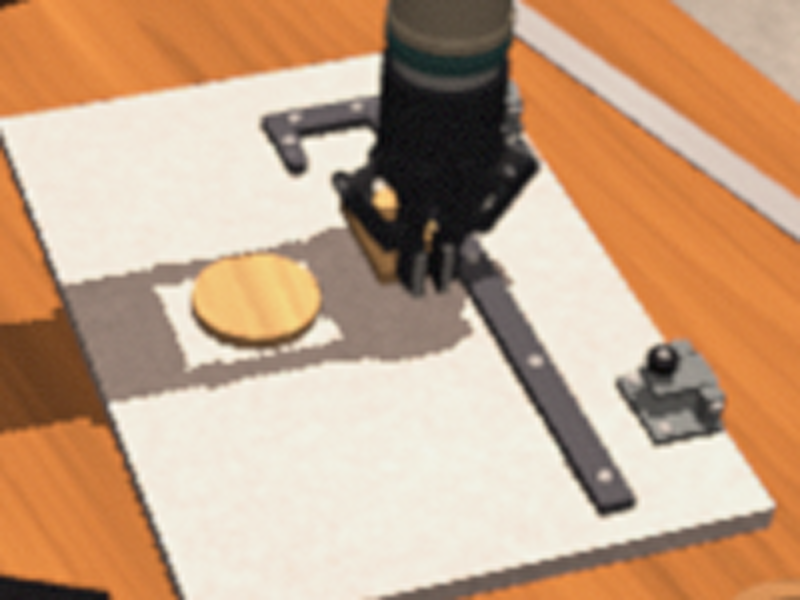

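The blank is still on the rail, at crop (385,240), and about 40 mm short of the keeper. I'll go into the nest more slowly.

```bash
python3 -m pendant '[{"dx":0.005,"dy":0,"dz":0,"rx":0,"ry":0,"rz":0,"hand":0.01},{"dx":0.005,"dy":0,"dz":0,"rx":0,"ry":0,"rz":0,"hand":0.01},{"dx":0.005,"dy":0,"dz":0,"rx":0,"ry":0,"rz":0,"hand":0.01},{"dx":0.005,"dy":0,"dz":0,"rx":0,"ry":0,"rz":0,"hand":0.01},{"dx":0.005,"dy":0,"dz":0,"rx":0,"ry":0,"rz":0,"hand":0.01},{"dx":0.005,"dy":0,"dz":0,"rx":0,"ry":0,"rz":0,"hand":0.01},{"dx":0.005,"dy":0,"dz":0,"rx":0,"ry":0,"rz":0,"hand":0.01},{"dx":0.005,"dy":0,"dz":0,"rx":0,"ry":0,"rz":0,"hand":0.01},{"dx":0.004,"dy":0,"dz":0,"rx":0,"ry":0,"rz":0,"hand":0.01},{"dx":0.003,"dy":0,"dz":0,"rx":0,"ry":0,"rz":0,"hand":0.01}]'
python3 -m pendant '[{"dx":0.004,"dy":0,"dz":0,"rx":0,"ry":0,"rz":0,"hand":0.01},{"dx":0.004,"dy":0,"dz":0,"rx":0,"ry":0,"rz":0,"hand":0.01},{"dx":0.004,"dy":0,"dz":0,"rx":0,"ry":0,"rz":0,"hand":0.01},{"dx":0.004,"dy":0,"dz":0,"rx":0,"ry":0,"rz":0,"hand":0.01},{"dx":0.004,"dy":0,"dz":0,"rx":0,"ry":0,"rz":0,"hand":0.01},{"dx":0.003,"dy":0,"dz":0,"rx":0,"ry":0,"rz":0,"hand":0.01},{"dx":0.002,"dy":0,"dz":0,"rx":0,"ry":0,"rz":0,"hand":0.01},{"dx":0,"dy":0,"dz":0,"rx":0,"ry":0,"rz":0,"hand":0.01}]'
python3 -c "
from h import *
go(.044,.069,.021,-90)"
```

```text
clock: 12.3
position: [0.6379, -0.0216, 0.0211]
ee_rot: [-0.0, 0.778, 0.628, 0.0]
contact_force: [-0.6, -0.5, 0.5]
width: 0.0099
gripper_force: 0.1
clock: 12.97
position: [0.6432, 0.0028, 0.0211]
ee_rot: [-0.0, 0.778, 0.628, 0.0]
contact_force: [-0.2, -0.5, -0.0]
width: 0.01
gripper_force: 0.0
t 12.9667 B [0.0446 0.0606] z 0.0211 yrel -90.06 tilt -1.0
tool d mm [ 8.4 -0.6  0.1] rz -0.06 F [-0.2 -0.5 -0. ] w 0.01
tool axes in board: x [0.001 1.   ] y [ 1.    -0.001]
```

```bash
python3 -m pendant '[{"dx":0.002,"dy":0,"dz":0,"rx":0,"ry":0,"rz":0,"hand":0.01},{"dx":0.002,"dy":0,"dz":0,"rx":0,"ry":0,"rz":0,"hand":0.01},{"dx":0.001,"dy":0,"dz":0,"rx":0,"ry":0,"rz":0,"hand":0.01},{"dx":0.001,"dy":0,"dz":0,"rx":0,"ry":0,"rz":0,"hand":0.01}]' | sed -n '2p;4p'
python3 -m pendant '[{"dx":0.001,"dy":0,"dz":0,"rx":0,"ry":0,"rz":0,"hand":0.01},{"dx":0.001,"dy":0,"dz":0,"rx":0,"ry":0,"rz":0,"hand":0.01}]'| sed -n '2p;4p'
python3 -m pendant '[{"dx":0.001,"dy":0,"dz":0,"rx":0,"ry":0,"rz":0,"hand":0.01},{"dx":0.001,"dy":0,"dz":0,"rx":0,"ry":0,"rz":0,"hand":0.01}]'| sed -n '2p;4p'
python3 -c "
from h import *
go(.044,.069,.021,-90)"
```

```text
position: [0.6443, 0.0082, 0.0211]
contact_force: [0.6, -0.7, -0.1]
position: [0.6448, 0.0101, 0.0211]
contact_force: [0.0, -3.2, 0.3]
position: [0.6448, 0.0101, 0.0212]
contact_force: [-2.7, -8.3, 0.9]
t 13.6333 B [0.0447 0.0681] z 0.0212 yrel -90.0 tilt -0.99999
tool d mm [ 0.9 -0.7  0.1] rz -0.0 F [-2.7 -8.3  0.9] w 0.0101
tool axes in board: x [0. 1.] y [ 1. -0.]
```

It is home against the stop, reacting at 8 N. I'll back off, lift over, and nudge the exposed long side squarely onto the rail.

```bash
python3 -m pendant '[{"dx":-0.005,"dy":0,"dz":0,"rx":0,"ry":0,"rz":0,"hand":0.01},{"dx":-0.012,"dy":0,"dz":0,"rx":0,"ry":0,"rz":0,"hand":0.01},{"dx":0,"dy":0,"dz":-0.025,"rx":0,"ry":0,"rz":0,"hand":0.01},{"dx":0,"dy":0,"dz":-0.025,"rx":0,"ry":0,"rz":0,"hand":0.01},{"dx":0,"dy":-0.0233,"dz":0,"rx":0,"ry":0,"rz":0,"hand":0.01},{"dx":0,"dy":-0.0233,"dz":0,"rx":0,"ry":0,"rz":0,"hand":0.01},{"dx":0,"dy":-0.0233,"dz":0,"rx":0,"ry":0,"rz":0,"hand":0.01},{"dx":0.015,"dy":0,"dz":0,"rx":0,"ry":0,"rz":0,"hand":0.01},{"dx":0.015,"dy":0,"dz":0,"rx":0,"ry":0,"rz":0,"hand":0.01},{"dx":0.015,"dy":0,"dz":0,"rx":0,"ry":0,"rz":0,"hand":0.01},{"dx":0,"dy":0,"dz":0,"rx":0,"ry":0,"rz":0,"hand":0.01}]'|sed -n 2p
python3 - <<'E'
from h import *
go(-.022,.098,.0215,-90)
i=blank(); cv2.imwrite("pics/t6.png",cv2.resize(i["frame"][120:240,240:400,::-1],None,fx=5,fy=5,interpolation=cv2.INTER_CUBIC))
E
```

```text
position: [0.5833, 0.056, 0.0714]
t 14.55 B [-0.0252  0.0999] z 0.0714 yrel -90.04 tilt -1.0
tool d mm [-2.   3.1 49.9] rz -0.04 F [0.3 0.3 0.2] w 0.0098
tool axes in board: x [0.001 1.   ] y [ 1.    -0.001]
wood B mm [-61.3   4.6] [75.7 79.8] 11.7
wood B mm [-105.4  140.7] [130.3 183.4] 7.3
wood B mm [27.6 82.3] [101.   28.4] 6.9
wood B mm [126.6  98.7] [68.5 21.2] 12.0
wood B mm [106.4 169.2] [120.7 103.2] 89.9
```

View pics/t6.png

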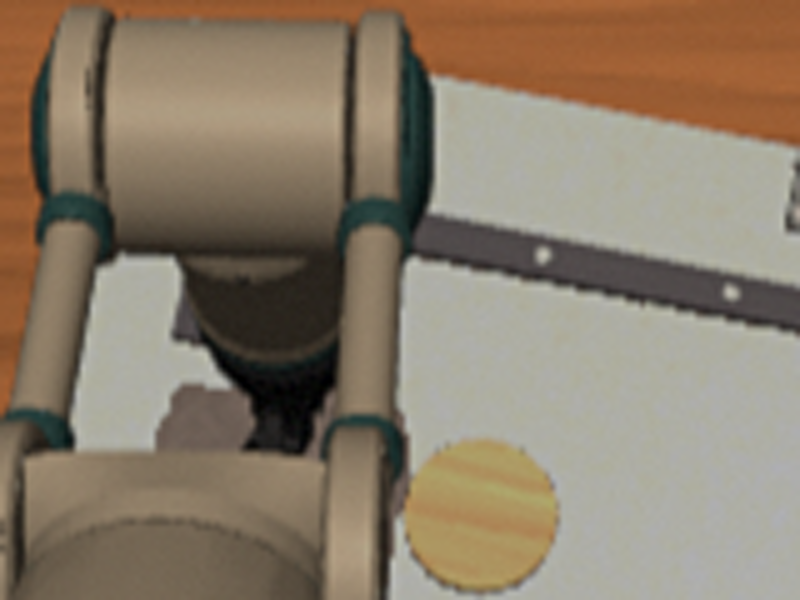

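The arm hides the nest, and the coaster hasn't moved. I'll lower and nudge gently toward the rail.

```bash
python3 -m pendant '[{"dx":-0.002,"dy":-0.003,"dz":0.02,"rx":0,"ry":0,"rz":0,"hand":0.01},{"dx":-0.002,"dy":0,"dz":0.018,"rx":0,"ry":0,"rz":0,"hand":0.01},{"dx":0,"dy":0,"dz":0.008,"rx":0,"ry":0,"rz":0,"hand":0.01},{"dx":0,"dy":0,"dz":0.004,"rx":0,"ry":0,"rz":0,"hand":0.01},{"dx":0,"dy":0.005,"dz":0,"rx":0,"ry":0,"rz":0,"hand":0.01},{"dx":0,"dy":0.005,"dz":0,"rx":0,"ry":0,"rz":0,"hand":0.01},{"dx":0,"dy":0.004,"dz":0,"rx":0,"ry":0,"rz":0,"hand":0.01},{"dx":0,"dy":0.003,"dz":0,"rx":0,"ry":0,"rz":0,"hand":0.01},{"dx":0,"dy":0,"dz":0,"rx":0,"ry":0,"rz":0,"hand":0.01}]'
python3 -m pendant '[{"dx":0,"dy":0.002,"dz":0,"rx":0,"ry":0,"rz":0,"hand":0.01},{"dx":0,"dy":0.002,"dz":0,"rx":0,"ry":0,"rz":0,"hand":0.01},{"dx":0,"dy":0.001,"dz":0,"rx":0,"ry":0,"rz":0,"hand":0.01}]'|sed -n '2p;4p'
python3 -c "
from h import *
go(0,.098,.0215,-90)"
```

```text
clock: 15.35
position: [0.5974, 0.0471, 0.0219]
ee_rot: [0.001, 0.779, 0.628, 0.001]
contact_force: [0.2, -0.3, -0.8]
width: 0.0102
gripper_force: 0.0
position: [0.6008, 0.0464, 0.0213]
contact_force: [0.9, 0.3, -0.1]
t 15.6 B [-0.006   0.0942] z 0.0213 yrel -90.07 tilt -1.0
tool d mm [ 3.8  6.  -0.2] rz -0.07 F [ 0.9  0.3 -0.1] w 0.0096
tool axes in board: x [0.001 1.   ] y [ 1.    -0.001]
```

```bash
for k in 1; do python3 -m pendant '[{"dx":0,"dy":0.002,"dz":0,"rx":0,"ry":0,"rz":0,"hand":0.01},{"dx":0,"dy":0.001,"dz":0,"rx":0,"ry":0,"rz":0,"hand":0.01}]'|sed -n '2p;4p'; done
python3 -m pendant '[{"dx":0,"dy":0.001,"dz":0,"rx":0,"ry":0,"rz":0,"hand":0.01},{"dx":0,"dy":0.001,"dz":0,"rx":0,"ry":0,"rz":0,"hand":0.01}]'|sed -n '2p;4p'
python3 -m pendant '[{"dx":0,"dy":0.001,"dz":0,"rx":0,"ry":0,"rz":0,"hand":0.01},{"dx":0,"dy":0.001,"dz":0,"rx":0,"ry":0,"rz":0,"hand":0.01}]'|sed -n '2p;4p'
python3 -c "
from h import *
go(0,.098,.0215,-90)"
```

```text
position: [0.6037, 0.0457, 0.0211]
contact_force: [0.5, -0.1, 0.2]
position: [0.6055, 0.0453, 0.0211]
contact_force: [-0.0, 0.7, -0.4]
position: [0.6074, 0.0448, 0.0211]
contact_force: [-0.9, -0.3, -0.6]
t 16.1 B [0.0008 0.0941] z 0.0211 yrel -90.08 tilt -1.0
tool d mm [ 3.9 -0.8 -0.4] rz -0.08 F [-0.9 -0.3 -0.6] w 0.0102
tool axes in board: x [0.001 1.   ] y [ 1.    -0.001]
```

```bash
python3 -m pendant '[{"dx":0,"dy":0.001,"dz":0,"rx":0,"ry":0,"rz":0,"hand":0.01},{"dx":0,"dy":0.001,"dz":0,"rx":0,"ry":0,"rz":0,"hand":0.01}]'|sed -n '2p;4p'
python3 -m pendant '[{"dx":0,"dy":0.001,"dz":0,"rx":0,"ry":0,"rz":0,"hand":0.01}]'|sed -n '2p;4p'
python3 -m pendant '[{"dx":0,"dy":0.001,"dz":0,"rx":0,"ry":0,"rz":0,"hand":0.01}]'|sed -n '2p;4p'
python3 -c "
from h import *
go(0,.098,.0215,-90)"
```

```text
position: [0.6077, 0.0447, 0.0209]
contact_force: [-4.8, 0.6, 2.9]
position: [0.6078, 0.0447, 0.0209]
contact_force: [-6.2, 1.4, 4.9]
position: [0.6079, 0.0447, 0.0209]
contact_force: [-8.8, 2.5, 5.5]
t 16.4333 B [0.0013 0.0941] z 0.0209 yrel -90.09 tilt -0.99997
tool d mm [ 3.9 -1.3 -0.6] rz -0.09 F [-8.8  2.5  5.5] w 0.0101
tool axes in board: x [0.002 1.   ] y [ 1.    -0.002]
```

Snug: it reacts rigidly at once. I'll retreat high and to the left for a clear look.

```bash
python3 -m pendant '[{"dx":0,"dy":-0.005,"dz":0,"rx":0,"ry":0,"rz":0,"hand":0.01},{"dx":0,"dy":-0.015,"dz":0,"rx":0,"ry":0,"rz":0,"hand":0.01},{"dx":0,"dy":0,"dz":-0.035,"rx":0,"ry":0,"rz":0,"hand":0.01},{"dx":0,"dy":0,"dz":-0.035,"rx":0,"ry":0,"rz":0,"hand":0.01},{"dx":0,"dy":0,"dz":-0.035,"rx":0,"ry":0,"rz":0,"hand":0.01},{"dx":0,"dy":-0.035,"dz":-0.02,"rx":0,"ry":0,"rz":0,"hand":0.01},{"dx":0.02,"dy":-0.035,"dz":0,"rx":0,"ry":0,"rz":0,"hand":0.01},{"dx":0.03,"dy":-0.025,"dz":0,"rx":0,"ry":0,"rz":0,"hand":0.01},{"dx":0.035,"dy":-0.02,"dz":0,"rx":0,"ry":0,"rz":0,"hand":0.01},{"dx":0.035,"dy":-0.02,"dz":0,"rx":0,"ry":0,"rz":0,"hand":0.01},{"dx":0.035,"dy":-0.02,"dz":0,"rx":0,"ry":0,"rz":0,"hand":0.01},{"dx":0.035,"dy":0,"dz":0,"rx":0,"ry":0,"rz":0,"hand":0.01}]'|sed -n 2p
python3 -m pendant '[{"dx":0.035,"dy":0,"dz":0,"rx":0,"ry":0,"rz":0,"hand":0.01},{"dx":0.035,"dy":0,"dz":0,"rx":0,"ry":0,"rz":0,"hand":0.01},{"dx":0.035,"dy":0,"dz":0,"rx":0,"ry":0,"rz":0,"hand":0.01},{"dx":0,"dy":0,"dz":0,"rx":0,"ry":0,"rz":0,"hand":0.01}]'|sed -n 2p
python3 - <<'E'
from h import *
i=blank(); cv2.imwrite("pics/t7.png",cv2.resize(i["frame"][120:240,240:400,::-1],None,fx=5,fy=5,interpolation=cv2.INTER_CUBIC))
print(manip.get_state()["clock"])
E
```

```text
position: [0.477, 0.2685, 0.1465]
position: [0.5052, 0.3762, 0.1462]
wood B mm [-61.1   3.4] [75.7 77.2] 11.7
wood B mm [ 44.6 119.6] [51.6 81.1] 0.1
17.8167
```

View pics/t7.png

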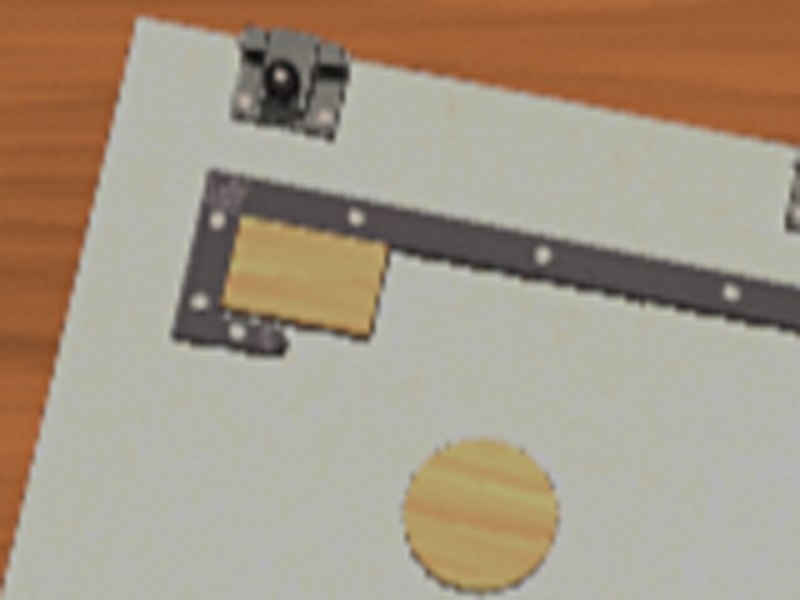

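The blank is fully home in the corner, at crop (305,275), measured at board (44.6, 119.6) mm and square to 0.1°. The coaster hasn't moved and the hand is clear.

```bash
python3 -c "
from rig import manip
print(manip.sign_off())"
```

```text
the job is handed in; nothing more can be done
None
```

The rectangular blank was pushed flat to the rail and slid home against the end stop (measured within 1 mm and 0.1° of the nest), the coaster did not move, nothing else was touched, and I handed the job in at about 18 s with the hand clear.

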